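# Fit the washed lid set to the toothpick tin and take off the cap

### The job

The toothpick tin has been refilled and its washed lid set, the steel dispensing lid with the green bayonet cap locked over it, is in the grey drying rest. Using only the cap as the handle, so that the robot never touches the steel lid, lift the set out of the rest and seat it fully home in the square mouth of the tin, then turn the cap anticlockwise to unlock it and lift off the cap alone, leaving the lid seated and the tin standing where it was, and disturbing nothing else. Finish while still holding the cap, upright and still, about 10 cm above the tin.

Things in the scene. Friction and masses are not known exactly. Their poses are not given: they have to be found in the camera images.
- tin: square green enamelled tin with a cream panel on each side, full of toothpicks, loose on the counter, about 0.6 kg, upright. 66 x 66 mm outside with rounded corners, 80 mm high; its square mouth is 54 mm wide, walls 6 mm thick. Origin at the centre of its underside, z up, x and y square to its sides. The toothpicks end well below the lid.
- tin_rim (a point): centre of the tin's mouth at the height of its rim, 80 mm above the tin's underside; axes as the tin's
- drying_rest: grey moulded drying rest, fixed to the counter, 100 (its x) x 92 (its y) x 22 mm. In its middle a stepped square cavity formed to the lid: 70 mm wide from the top down to a ledge 17 mm above the counter, then 56 mm wide below that. Origin at the centre of its underside, z up
- lid: steel dispensing lid (inner lid), 80 g: square plate 66 x 66 x 4 mm, origin at the centre of the plate's underside, z up, x and y square to its sides. It starts upright in the rest, plate on the ledge, axes within 0.03 rad of the rest's. Home in the tin, in any of the four quarter turns, the plate lies on the tin's rim: its origin is 80 mm above the counter
- lid_plug (a point): centre of the lower end of the lid's square plug, 12 mm below the lid's origin. The plug is 50 mm wide, tapered to 42 mm over its last 6 mm; it fits the tin's mouth with 2 mm to spare on each side, and its square shape keeps the lid from turning in the tin
- lid_neck (a point): centre of the top of the lid's round neck, 42 mm across, 15 mm above the lid's origin, with seven small holes. Two lugs stand out of the neck on its +x and -x sides, undersides 11 mm above the lid's origin: the locked cap carries the lid by them
- cap: green round bayonet cap (outer lid), 70 g, over the lid's neck: skirt 62 mm across, top face 17 mm above the origin, which is the centre of the skirt's lower edge, z up. It starts resting on the lid's plate (origin 4 mm above the lid's) with cap x along lid x: locked. Lifted so, it rises 5 mm freely, then pockets inside catch the lid's lugs and it carries the lid, with about 3 degrees of play
- cap_grip (a point): middle of the straight upright grip bar on the cap, 27 mm above the cap's origin: 52 mm long (cap x), 14 mm thick (cap y, pinch it across this), standing 20 mm above the cap's top face, with a cream inlay. It shows how far the cap is turned
- cap_axis (a point): centre of the cap's top face, on its turning axis. To unlock: lid home, cap lowered the 5 mm again until its skirt rests on the lid's plate (no need to press), then turn it anticlockwise seen from above (+z); a stop blocks the other way. From 40 to 140 degrees of turn it lifts off freely; aim at 60. It turns with almost no resistance and stays where it is left
- meal_tray: shallow sealed meal tray, 204 x 272 x 33 mm, at the back right; loose, leave alone. Origin at the centre of its underside
- order_pad: spiral-bound order pad with a tan cover, 130 x 94 x 13 mm; loose, leave alone. Origin at the centre of its underside
- marker: green and white marker pen, 135 mm long, 16 mm thick, lying beside the pink tape dispenser; loose, leave alone. Origin at the centre of its underside
- tape_grey: roll of grey tape lying flat, 82 mm across, 30 mm high, before the receipt printer; loose, leave alone. Origin at the centre of its underside
- wet_wipes: green pack of wet wipes, 69 x 159 x 37 mm, before the cash drawer; loose, leave alone. Origin at the centre of its underside
- sweet: wrapped yellow sweet, 45 x 19 x 12 mm, between the pink tape dispenser and the black food tray; loose, leave alone. Origin at the centre of its underside

How it is judged:
On the way, in this order (a step that is already met when the one before it is completed fails the run):
1. the lid set has been lifted clear of the drying rest, the lid hanging in the locked cap (height (world z) of lid above 0.05 m and distance between cap and lid below 0.015 m and angle between the x axis of cap and the x axis of lid, either way round below 0.25 rad), for 0.2 s.
2. the lid is fully home in the tin's mouth with the cap still over it (z of lid in the frame of tin_rim between -0.003 and 0.0018 m and horizontal distance between lid and tin_rim below 0.005 m and angle between lid's own z axis and vertical below 0.05 rad and distance between cap and lid below 0.015 m and angle between the x axis of cap and the x axis of lid, either way round below 0.4 rad), for 0.1 s.
3. the cap has been turned at least 35 degrees to unlock it, the lid staying home (z of lid in the frame of tin_rim between -0.003 and 0.0018 m and horizontal distance between lid and tin_rim below 0.005 m and angle between lid's own z axis and vertical below 0.05 rad and distance between cap and lid below 0.015 m and angle between the x axis of cap and the x axis of lid, either way round above 0.61 rad), for 0.05 s.
At the end, for the whole second after the job is handed in: the robot still grips the cap, upright within 14 degrees and still, its lower edge 6 to 25 cm above the tin's rim, within 10 cm of the tin in plan; the lid, free of the cap, is home in the tin (plate within 1.8 mm of the rim, level within 3 degrees, centred within 5 mm); the tin stands upright (z of lid in the frame of tin_rim between -0.003 and 0.0018 m and horizontal distance between lid and tin_rim below 0.005 m and angle between each of lid, tin's own z axis and vertical below 0.05 rad and z of cap in the frame of tin_rim between 0.06 and 0.25 m and horizontal distance between cap and tin_rim below 0.1 m and angle between cap's own z axis and vertical below 0.25 rad and contact force between the fingers and cap above 1 N and contact force between cap and lid below 0.05 N and linear speed of cap below 0.03 m/s and linear speed of lid below 0.02 m/s); the arm keeps its last pose, push and grip.
It fails at once if the robot touches the steel lid (contact force between any of the arm, the fingers and lid above 0.5 N).
It fails at once if the cap is unlocked from the lid, or parted from it, while the lid is up off the tin's rim (the lid is dropped or dragged up) (z of lid in the frame of tin_rim above 0.006 m and (angle between the x axis of cap and the x axis of lid, either way round above 0.6 rad or distance between cap and lid above 0.03 m)).
It fails at once if the tin is shifted more than 20 mm or tipped (distance of tin from where it was at the start of the episode above 0.02 m or angle between tin's own z axis and vertical above 0.15 rad).
It fails at once if the meal tray, order pad, marker, tape roll, wipes pack or sweet is moved more than 20 mm (distance of any of meal_tray, order_pad, marker, tape_grey, wet_wipes, sweet from where it was at the start of the episode above 0.02 m).
It also fails if it takes over 51 s, if anything falls off the work surface, if the arm or the gripper's body presses on something with over 40 N, if the wrist force passes 120 N, or if a joint passes its speed limit or range.

### The arm

A 6-joint arm with a two-finger parallel gripper is mounted at the origin on a cart in front of the work surface, level with it; the furniture and walls round the work are solid. World frame = base frame: x ahead of the robot, y to its left, z up, the work surface at z = 0. Lengths are in m, angles in rad, forces in N, time in s.
With the tool pointing down it reaches from about 0.275 to 0.975 m from the base axis. Payload 8.4 kg.
Tool frame: the origin (TCP) lies at the very end of the fingers, on their centre line; the grasp point (between the pads) lies 19 mm behind it; z points along the fingers, y is the line along which they close (so a half turn about z gives the same grasp; the last joint's range is limited). The gripper opens to 92 mm and grips with 3 to 60 N. Pads are 20 mm wide; open, the fingers measure 128 mm over their backs; the gripper's body (75 mm by 189 mm) begins 69 mm behind the grasp point.
Start: joints at [-1.331, 0.353, 1.633, -0, 1.155, -0.002], TCP at [0.15, -0.607, 0.175] pointing down, gripper open.
Joint ranges: [-2.63, 2.63], [-0.92, 2.1], [0.06, 2.66], [-1.3, 4.44], [0, 2.69], [-3.02, 3.02]. Speed limits (rad/s): [2.22, 2.22, 2.79, 3.14, 3.14, 3.14].

### API

Orientations are given as a unit quaternion [x, y, z, w].
In Python, from cell import robot gives the robot as it stands.
- The arm moves only by the tool carry_out, never from a script. Its argument "steps" is a list that holds one entry, the list of rows, each a list of 4 numbers: the shift along the tool's x, y, z in m, then the turn about the tool's z in rad. A call has 1 to 20 rows; each row shifts and turns the commanded pose from where the row before left it, along the tool's axes as they then stand; what a row does not reach is not made up. A row lasts 1/12 s, in which the tool goes at most 41.7 mm and 7.16 degrees, less where a joint would pass 70% of its speed; a pose out of reach is approached as far as the arm can. A call with a gripper value outside its range is refused whole. "jaw" is the opening in per cent of the stroke, from 0 (shut) to 100 (fully open), set as the call begins (left out, the last holds). The fingers move at their own pace and stop on an object; "grip_force" is the grip in N (left out, the last holds). Time passes only in rows, so rows that do not move let the fingers close. It gives the time, the measured TCP pose, the force, the opening and the grip force at its end, in the units of the state.
- robot.read_state(): the state, without advancing time (a new reading comes with each control period).
- robot.get_image(name): name is "scene" or "top" or "wrist"; returns the picture (420x560x3 uint8, blue, green, red); there is no depth.
- robot.camera_info(name): a dict with "fx", "fy", "cx", "cy" (pixels), "R" (3x3) and "t" (3): a world point X has camera coordinates R X + t; the wrist camera has in their place "tool_from_camera" (4x4, takes a point from camera to tool coordinates, whose origin is the TCP and whose axes are the flange's). Camera axes: x right, y down, z forward; pixel columns grow to the right and rows downward; lengths in m; the calibration is good to about 2 mm. The wrist camera is an equidistant fisheye: a pixel r from the principal point sees the ray r / f radians off the axis. A picture is of the moment at which its call begins: read the wrist's pose just before it. camera_info takes no time and is no camera call.
- robot.close_job(): hands the job in; it is judged then, once.
Trained networks look in the newest picture that a camera, given by its name, has taken for a name from the list of things; names that differ only in an ending like _2 or _b are one class to them, and where a whole thing is asked for, a point or a joint stands for the part that bears it (a point fixed in the world has none). Each returns a list of dicts, best first, with "score" (0 to 1); they miss things now and then, are a little off and sometimes report something else, mostly with a low value. They report only what shows in the picture. A call takes as long as a camera call.
- robot.spot_in(camera, query): "box" ([centre column, centre row, width, height] in pixels, round what is visible of it).
- robot.masks_of(camera, query): "pixels" (420x560 bool, what is visible of it) and "box" ([centre column, centre row, width, height] in pixels, round what is visible of it).
The state is a dict: "time": time; "qpos": joint angles; "dq": joint speeds; "effort": joint torques, N m; "tcp_pos": TCP position; "tcp_rot": TCP orientation; "wrist_force": force on the tool from outside, world axes, zero at the start; "wrist_torque": the same for the moment, N m; "grip_width": finger opening in m; "finger_force": force on a finger pad.
Only numpy, scipy, OpenCV 4.12 (cv2) and the standard library are available. Lean on these libraries where they do the work, as an engineer would, in place of code of your own. Each camera call takes 0.05 s, during which the arm holds its last target. There are 200 camera calls.

## Working session

There is one attempt and no reset: what is moved stays moved. The work goes in short steps, Python scripts to look and compute and a tool call to move; the robot and the scene stay as the last step left them, time stands still between calls to the robot, and variables do not carry over. Pictures are saved under pics/ and viewed, at most 10 in all, crops included, and the job is handed in when it is done.

Besides the shell and the picture viewer there is one more tool, called as a command line: name --argument value ..., lists and objects as JSON in quotes. carry_out: Moves the arm, as the interface text tells. Its arguments: {"type":"object","properties":{"steps":{"type":"array"},"jaw":{"type":"number"},"grip_force":{"type":"number"}},"required":["steps"]}

```bash
mkdir -p pics; cat > h.py <<'E'
import numpy as np, cv2
from cell import robot
from scipy.spatial.transform import Rotation as Ro
def ray(cam,u,v,s=None):
    c=robot.camera_info(cam)
    if cam=='wrist':
        s=s or robot.read_state()
        x,y=(u-c['cx'])/c['fx'],(v-c['cy'])/c['fy']
        r=np.hypot(x,y)+1e-12
        d=np.array([x/r*np.sin(r),y/r*np.sin(r),np.cos(r)])
        T=np.array(c['tool_from_camera']);R=Ro.from_quat(s['tcp_rot']).as_matrix()
        return R@T[:3,3]+np.array(s['tcp_pos']),R@T[:3,:3]@d
    R=np.array(c['R']);t=np.array(c['t'])
    return -R.T@t,R.T@np.array([(u-c['cx'])/c['fx'],(v-c['cy'])/c['fy'],1])
def onz(cam,u,v,z,s=None):
    o,d=ray(cam,u,v,s); return o+d*(z-o[2])/d[2]
E
python3 - <<'E'
from h import *
a=robot.get_image('scene');b=robot.get_image('top')
cv2.imwrite('pics/scene.png',a);cv2.imwrite('pics/top.png',b)
for c in('scene','top'):
  print(c,-np.array(robot.camera_info(c)['R']).T@robot.camera_info(c)['t'])
  for q,z in(('tin',.08),('drying_rest',.022),('cap',.038),('cap_grip',.058),('lid',.02)):
    for r in robot.spot_in(c,q)[:2]:
      print(q,round(r['score'],2),np.round(r['box']),onz(c,*r['box'][:2],z).round(3))
print(robot.read_state()); print(robot.camera_info('wrist'))
E
```

```text
scene [-0.1686749   1.11344296  0.68272351]
tin 0.98 [278. 237.  29.  39.] [0.406 0.266 0.08 ]
drying_rest 0.7 [348. 203.  38.  25.] [ 0.404 -0.138  0.022]
cap 0.78 [348. 196.  13.  19.] [ 0.414 -0.155  0.038]
cap_grip 0.73 [347. 196.  16.  15.] [ 0.399 -0.115  0.058]
lid 0.32 [287. 200.  40.  10.] [ 0.581 -0.036  0.02 ]
top [0.37792895 0.08691651 1.28130093]
tin 0.77 [239. 222.  26.  26.] [0.441 0.213 0.08 ]
tin 0.72 [232. 186.  23.  28.] [0.556 0.238 0.08 ]
drying_rest 0.93 [359. 230.  40.  35.] [ 0.424 -0.172  0.022]
drying_rest 0.36 [360. 232.  21.  17.] [ 0.419 -0.175  0.022]
cap 0.83 [360. 232.  20.  14.] [ 0.419 -0.173  0.038]
cap 0.23 [324. 179.  30.  42.] [ 0.589 -0.056  0.038]
cap_grip 0.76 [357. 232.  20.  25.] [ 0.416 -0.16   0.058]
lid 0.44 [359. 229.  25.  23.] [ 0.427 -0.173  0.02 ]
{'time': 0.6, 'qpos': array([-1.33141591e+00,  3.52959498e-01,  1.63342008e+00,  1.90198296e-05,
        1.15521142e+00, -2.41935586e-03]), 'dq': array([-0.00056185, -0.0011484 , -0.00158417,  0.00145294,  0.00075586,
       -0.00090182]), 'effort': array([-4.78656766e-04, -5.93466318e+01, 
[... 169 characters left out ...]
,  1.20601761e-01,  8.73681647e-06, -2.10409895e-07]), 'wrist_force': array([ 0.24988551, -0.17701547, -0.03359321]), 'wrist_torque': array([0.03922248, 0.01221416, 0.00430508]), 'finger_force': 0.0, 'grip_width': 0.09170803299873431}
{'fx': 325.19226210127806, 'fy': 325.19226210127806, 'cx': 281.66511389465904, 'cy': 209.2708688385792, 'tool_from_camera': array([[ 1.28198109e-04, -9.67562741e-01, -2.52630811e-01,
         7.08421010e-02],
       [ 9.99999884e-01,  6.52491783e-06,  4.82462238e-04,
         1.48069922e-04],
       [-4.65164090e-04, -2.52630843e-01,  9.67562629e-01,
        -2.09711187e-01],
       [ 0.00000000e+00,  0.00000000e+00,  0.00000000e+00,
         1.00000000e+00]])}
```

View pics/top.png

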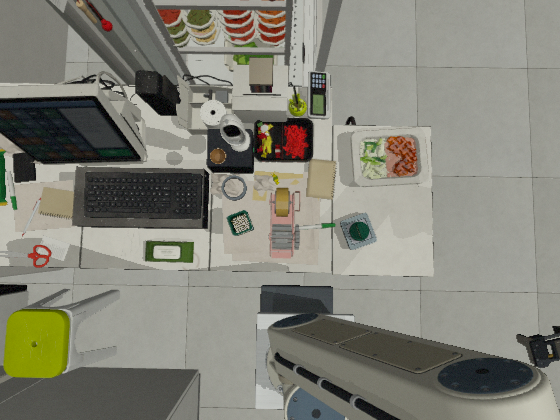

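View pics/scene.png

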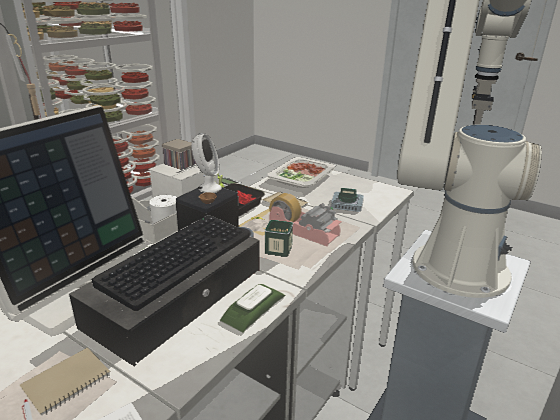

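The top view shows the tin at (239,222), the rest and cap at (358,231), and the pink dispenser between them at (283,235). The scene view agrees with this. I'll move above the rest.

carry_out --steps '[[[0.0203, -0.0198, -0.0015, 0], [0.0203, -0.0198, -0.0015, 0], [0.0203, -0.0198, -0.0015, 0], [0.0203, -0.0198, -0.0015, 0], [0.0203, -0.0198, -0.0015, 0], [0.0203, -0.0198, -0.0015, 0], [0.0203, -0.0198, -0.0015, 0], [0.0203, -0.0198, -0.0015, 0], [0.0203, -0.0198, -0.0015, 0], [0.0203, -0.0198, -0.0015, 0], [0.0203, -0.0198, -0.0015, 0], [0.0203, -0.0198, -0.0015, 0], [0.0203, -0.0198, -0.0015, 0], [0.0203, -0.0198, -0.0015, 0], [0.0203, -0.0198, -0.0015, 0], [0.0203, -0.0198, -0.0015, 0], [0.0203, -0.0198, -0.0015, 0], [0.0203, -0.0198, -0.0015, 0], [0, 0, 0, 0], [0, 0, 0, 0]]]' --jaw 100 --grip_force 25

```text
time: 2.27
tcp_pos: [0.4196, -0.1724, 0.2026]
tcp_rot: [0.993, 0.122, 0.0, 0.0]
wrist_force: [0.1, -0.0, 0.1]
grip_width: 0.0917
finger_force: 0.0
```

```bash
python3 - <<'E'
from h import *
s=robot.read_state();a=robot.get_image('wrist');cv2.imwrite('pics/w1.png',a)
print(s['tcp_pos'],Ro.from_quat(s['tcp_rot']).as_matrix()[:2,0],s['time'])
for q,z in(('drying_rest',.022),('cap',.038),('cap_grip',.058),('lid',.02)):
  for r in robot.masks_of('wrist',q)[:2]:
    c,sz,an=cv2.minAreaRect(np.argwhere(r['pixels'])[:,::-1].astype(np.float32))
    P=np.array([onz('wrist',*p,z,s)[:2] for p in cv2.boxPoints((c,sz,an))])
    e=np.diff(P[:3],axis=0)
    print(q,round(r['score'],2),np.round(r['box']),P.mean(0).round(4),np.linalg.norm(e,axis=1).round(4),np.degrees(np.arctan2(e[:,1],e[:,0])).round(1))
E
```

```text
[ 0.41961282 -0.1724051   0.20264353] [0.97021701 0.2422373 ] 2.2667
drying_rest 0.72 [280. 182.  84.  89.] [ 0.4235 -0.1691] [0.0936 0.1029] [ -70.  -158.7]
cap 0.55 [278. 183.  50.  54.] [ 0.4238 -0.1685] [0.062  0.0619] [ -31.3 -120.9]
cap 0.48 [282. 180.  86.  87.] [ 0.4258 -0.1682] [0.0898 0.0985] [ -69.6 -158.3]
cap_grip 0.97 [281. 183.  53.  49.] [ 0.4273 -0.1678] [0.0568 0.0598] [ -76.  -165.2]
lid 0.92 [280. 178.  58.  57.] [ 0.4232 -0.1678] [0.0667 0.0689] [ -70.9 -160. ]
```

View pics/w1.png

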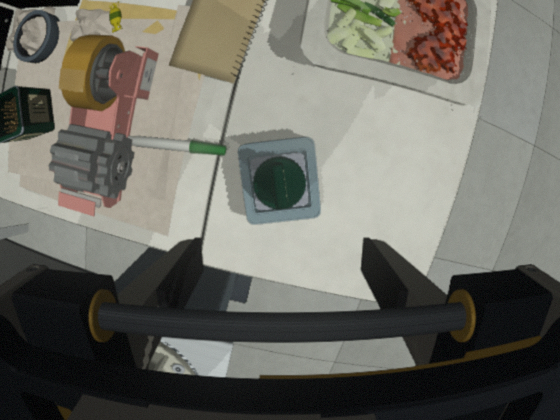

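The wrist view shows the cap at (280,183), centred in the rest, with its bar nearly vertical in the image. The marker tip is at (222,149), to the left of the rest. I'll zoom in to check the bar's angle.

```bash
python3 - <<'E'
from h import *
a=cv2.imread('pics/w1.png')[130:235,230:335]
a=cv2.convertScaleAbs(cv2.resize(a,None,fx=5,fy=5,interpolation=cv2.INTER_CUBIC),alpha=2.2)
cv2.imwrite('pics/w1c.png',a)
E
```

```text
(no output)
```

View pics/w1c.png

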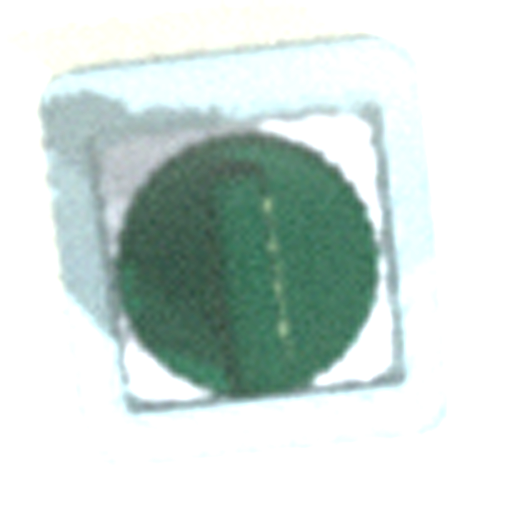

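carry_out --steps '[[[0.0024, -0.0014, 0.01, -0.055], [0.0023, -0.0014, 0.01, -0.055], [0, 0, 0.016, 0], [0, 0, 0.016, 0], [0, 0, 0.016, 0], [0, 0, 0.016, 0], [0, 0, 0.016, 0], [0, 0, 0.016, 0], [0, 0, 0.016, 0], [0, 0, 0.015, 0], [0, 0, 0.008, 0], [0, 0, 0.006, 0], [0, 0, 0, 0], [0, 0, 0, 0]]]'

```text
time: 3.68
tcp_pos: [0.423, -0.1697, 0.0417]
tcp_rot: [0.985, 0.175, 0.0, 0.0]
wrist_force: [-0.2, -0.0, 0.5]
grip_width: 0.0914
finger_force: 0.0
```

```bash
python3 - <<'E'
from h import *
s=robot.read_state();a=robot.get_image('wrist');cv2.imwrite('pics/w2.png',cv2.convertScaleAbs(a,alpha=1.6))
print(s['tcp_pos'],Ro.from_quat(s['tcp_rot']).as_matrix().round(3)[:2,0],s['qpos'].round(3),s['wrist_force'])
E
```

```text
[ 0.42296203 -0.16969586  0.04173674] [0.939 0.344] [-0.385  0.283  2.101 -0.     0.758  0.835] [-0.18044454 -0.04005116  0.46052939]
```

View pics/w2.png

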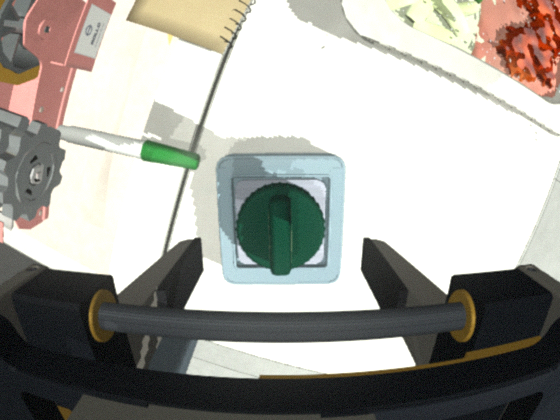

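The fingers straddle the bar, which is centred at column 281 and upright in the image. I'll check the fore-aft centring.

```bash
python3 - <<'E'
from h import *
s=robot.read_state()
R=Ro.from_quat(s['tcp_rot']).as_matrix()
for u,v,z in((281,194,.058),(281,274,.058),(281,183,.03),(281,268,.03),(281,219,.022)):
  print((R.T@(onz('wrist',u,v,z)-s['tcp_pos'])).round(4))
E
```

```text
[ 0.0298 -0.0002 -0.0159]
[-0.0238 -0.0002 -0.016 ]
[ 0.0317 -0.0002  0.0121]
[-0.0325 -0.0002  0.012 ]
[ 0.0034 -0.0002  0.02  ]
```

carry_out --steps '[[[0.0015, 0, 0, 0], [0, 0, 0, 0], [0, 0, 0, 0], [0, 0, 0, 0], [0, 0, 0, 0], [0, 0, 0, 0], [0, 0, 0, 0], [0, 0, 0, 0], [0, 0, 0, 0], [0, 0, 0, 0], [0, 0, 0, 0], [0, 0, 0, 0]]]' --jaw 0 --grip_force 25

```text
time: 4.73
tcp_pos: [0.4243, -0.1688, 0.0415]
tcp_rot: [0.985, 0.175, -0.0, -0.0]
wrist_force: [0.2, 0.5, -0.1]
grip_width: 0.0136
finger_force: 0.0
```

carry_out --steps '[[[0, 0, 0, 0], [0, 0, 0, 0], [0, 0, -0.003, 0], [0, 0, -0.004, 0], [0, 0, -0.005, 0], [0, 0, -0.008, 0], [0, 0, -0.01, 0], [0, 0, -0.01, 0], [0, 0, -0.01, 0], [0, 0, 0, 0], [0, 0, 0, 0]]]'

```text
time: 5.65
tcp_pos: [0.425, -0.1691, 0.0924]
tcp_rot: [0.985, 0.175, 0.001, 0.001]
wrist_force: [-0.0, -0.2, -0.1]
grip_width: 0.0004
finger_force: 0.0
```

```bash
python3 - <<'E'
from h import *
s=robot.read_state();a=robot.get_image('wrist');cv2.imwrite('pics/w3.png',cv2.convertScaleAbs(a,alpha=1.6))
E
```

```text
(no output)
```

View pics/w3.png

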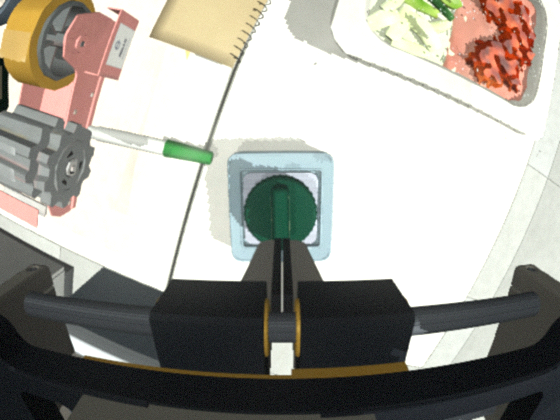

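The fingers closed to zero and slipped off. The cap is still in the rest at (281,208), apparently undisturbed. I'll go again, a little lower, and wait for a firm grip before lifting.

carry_out --steps '[[[0, 0, 0, 0], [0, 0, 0, 0], [0, 0, 0, 0], [0, 0, 0, 0], [0, 0, 0, 0], [0, 0, 0, 0], [0, 0, 0.01, 0], [0, 0, 0.01, 0], [0, 0, 0.01, 0], [0, 0, 0.01, 0], [0, 0, 0.008, 0], [0, 0, 0.0045, 0], [0, 0, 0, 0], [0, 0, 0, 0]]]' --jaw 45

```text
time: 6.87
tcp_pos: [0.4241, -0.1687, 0.0386]
tcp_rot: [0.985, 0.175, -0.0, -0.0]
wrist_force: [-0.7, 0.1, 0.1]
grip_width: 0.0411
finger_force: 0.0
```

carry_out --steps '[[[0, 0, 0, 0], [0, 0, 0, 0], [0, 0, 0, 0], [0, 0, 0, 0], [0, 0, 0, 0], [0, 0, 0, 0], [0, 0, 0, 0], [0, 0, 0, 0], [0, 0, 0, 0], [0, 0, 0, 0]]]' --jaw 0 --grip_force 40

```text
time: 7.7
tcp_pos: [0.4242, -0.1688, 0.039]
tcp_rot: [0.985, 0.175, -0.0, -0.0]
wrist_force: [-0.0, 0.8, 0.0]
grip_width: 0.0005
finger_force: 0.0
```

```bash
python3 - <<'E'
from h import *
a=robot.get_image('wrist');b=robot.get_image('scene')
a=cv2.resize(a[120:320,180:380],(560,560));b=b[150:250,300:400]
b=cv2.resize(b,(240,240),interpolation=cv2.INTER_CUBIC)
o=np.zeros((560,800,3),np.uint8);o[:,:560]=a;o[:240,560:]=b
cv2.imwrite('pics/w4.png',cv2.convertScaleAbs(o,alpha=1.6))
E
```

```text
(no output)
```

View pics/w4.png

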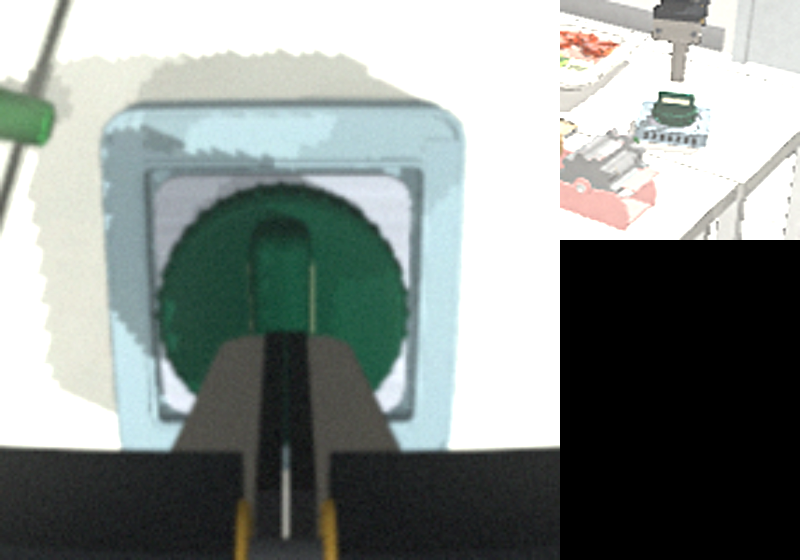

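The scene inset shows the fingertips hanging clear above the bar, with the tip at about (350,183) and the bar top at about (349,190). I'll compare these with the projections.

```bash
python3 - <<'E'
from h import *
def pr(c,X):
  k=robot.camera_info(c);p=np.array(k['R'])@X+k['t'];return (p[:2]/p[2]*[k['fx'],k['fy']]+[k['cx'],k['cy']]).round(1)
s=robot.read_state();print(s['tcp_pos'])
for c in('scene','top'): 
  for z in(.0,.022,.038,.058,.08): print(c,z,pr(c,np.array([.4235,-.1685,z])))
  print(pr(c,s['tcp_pos']))
# triangulate cap: scene bar top centre + top view
for (u,v) in((348.8,190.8),):
  o,d=ray('scene',u,v)
  for c,uv in(('top',(359.5,231.5)),):
    o2,d2=ray(c,*uv);A=np.c_[d,-d2];x=np.linalg.lstsq(A,o2-o,rcond=None)[0];print(o+d*x[0],o2+d2*x[1])
for q in('cap','drying_rest','cap_grip','lid'):
  for c in('scene','wrist'):
    print(c,q,[(round(r['score'],2),np.round(r['box'],1)) for r in robot.spot_in(c,q)[:1]])
E
```

```text
[ 0.42427049 -0.16883702  0.03897338]
scene 0.0 [346.4 203.9]
scene 0.022 [346.9 198.1]
scene 0.038 [347.3 193.8]
scene 0.058 [347.9 188.4]
scene 0.08 [348.4 182.3]
[347.2 193.4]
top 0.0 [356.3 230.6]
top 0.022 [357.7 230.4]
top 0.038 [358.7 230.2]
top 0.058 [360. 230.]
top 0.08 [361.5 229.8]
[358.9 230. ]
[ 0.41919533 -0.16845701  0.05024614] [ 0.4190235  -0.16854165  0.05025797]
scene cap [(0.74, array([347.8, 197.3,  14.2,  17.3]))]
wrist cap [(0.7, array([279.5, 224. ,  87.3,  74.8]))]
scene drying_rest [(0.89, array([348.2, 200.9,  34.9,  20.9]))]
wrist drying_rest [(0.94, array([281.4, 217.9, 130.7, 128. ]))]
scene cap_grip [(0.72, array([347.8, 195.9,  20.9,  13.1]))]
wrist cap_grip [(0.76, array([281.1, 224. ,  90. ,  70.6]))]
scene lid []
wrist lid [(0.62, array([281.2, 226. ,  93.9,  83.6]))]
```

The reported TCP should project to (347,193) in the scene view, but the tips appear at (350,183). The wrist view gives the same error, so the real fingertips sit about 36 mm above the reported TCP. I'll trust the pictures, open, and descend in stages while checking the force.

carry_out --steps '[[[0, 0, 0, 0], [0, 0, 0, 0], [0, 0, 0, 0], [0, 0, 0, 0], [0, 0, 0, 0], [0, 0, 0, 0], [0, 0, 0.006, 0], [0, 0, 0.006, 0], [0, 0, 0.006, 0], [0, 0, 0.005, 0], [0, 0, 0.003, 0], [0, 0, 0.002, 0], [0, 0, 0, 0]]]' --jaw 45

```text
time: 9.28
tcp_pos: [0.4239, -0.1687, 0.0104]
tcp_rot: [0.985, 0.175, -0.0, -0.0]
wrist_force: [-0.5, 0.2, -0.1]
grip_width: 0.0417
finger_force: 0.0
```

```bash
python3 - <<'E'
from h import *
s=robot.read_state();print(s['tcp_pos'],s['wrist_force'],s['grip_width'])
a=robot.get_image('wrist');b=robot.get_image('scene')
a=cv2.resize(a[120:320,180:380],(400,400));b=b[170:220,325:375]
b=cv2.resize(b,(400,400),interpolation=cv2.INTER_CUBIC)
cv2.imwrite('pics/w5.png',cv2.convertScaleAbs(np.hstack([a,b]),alpha=1.5))
E
```

```text
[ 0.42391861 -0.16867176  0.01041989] [-0.47928322  0.16655898 -0.06248885] 0.041663077056110887
```

View pics/w5.png

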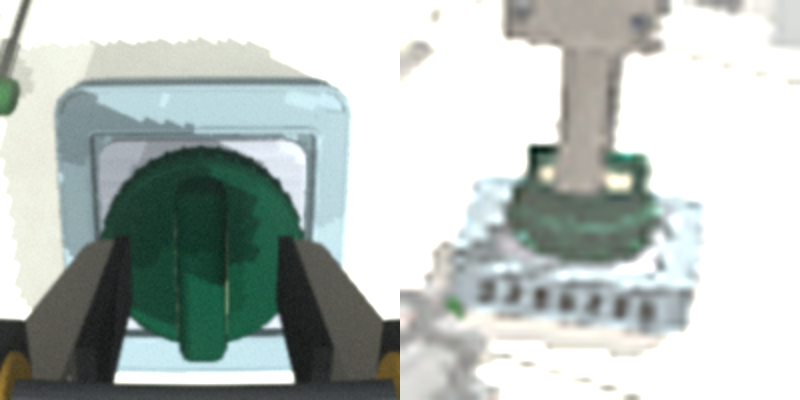

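The fingertips now reach about the middle of the bar and are centred along it: finger at column 585, bar from 530 to 648. I'll close.

carry_out --steps '[[[0, 0, 0.002, 0], [0, 0, 0, 0], [0, 0, 0, 0], [0, 0, 0, 0], [0, 0, 0, 0], [0, 0, 0, 0], [0, 0, 0, 0], [0, 0, 0, 0]]]' --jaw 0 --grip_force 40

```text
time: 10.05
tcp_pos: [0.4243, -0.1688, 0.0091]
tcp_rot: [0.985, 0.175, 0.0, 0.0]
wrist_force: [-0.1, -0.3, 2.1]
grip_width: 0.0134
finger_force: 40.0
```

carry_out --steps '[[[0, 0, -0.003, 0], [0, 0, -0.004, 0], [0, 0, -0.005, 0], [0, 0, -0.006, 0], [0, 0, -0.008, 0], [0, 0, -0.01, 0], [0, 0, -0.012, 0], [0, 0, -0.012, 0], [0, 0, -0.014, 0], [0, 0, -0.016, 0], [0, 0, -0.016, 0], [0, 0, -0.016, 0], [0, 0, -0.016, 0], [0, 0, -0.012, 0], [0, 0, 0, 0], [0, 0, 0, 0]]]'

```text
time: 11.38
tcp_pos: [0.4246, -0.169, 0.1599]
tcp_rot: [0.985, 0.175, 0.001, 0.001]
wrist_force: [0.6, 0.8, -1.4]
grip_width: 0.0134
finger_force: 40.0
```

```bash
python3 - <<'E'
from h import *
s=robot.read_state();print(s['qpos'].round(3),s['wrist_force'])
T=np.eye(4)
for c in('wrist','top'):
  robot.get_image(c)
  for r in robot.masks_of(c,'tin')[:2]:
    p=np.argwhere(r['pixels'])[:,::-1].astype(np.float32)
    print(c,round(r['score'],2),np.round(r['box']),onz(c,*r['box'][:2],.08,s).round(4))
    P=cv2.boxPoints(cv2.minAreaRect(p)); W=np.array([onz(c,*q,.08,s)[:2] for q in P]);e=np.diff(W[:3],axis=0)
    print(np.linalg.norm(e,axis=1).round(3),np.degrees(np.arctan2(e[:,1],e[:,0])).round(1))
E
```

```text
[-0.382  0.105  1.996  0.     1.038  0.837] [ 0.57202138  0.84089434 -1.40710409]
wrist 0.78 [23. 86. 44. 59.] [0.4539 0.1489 0.08  ]
[0.079 0.067] [ -82.6 -158.9]
top 0.85 [241. 225.  24.  25.] [0.4325 0.2067 0.08  ]
[0.07  0.071] [ -67.1 -156.9]
top 0.21 [360. 233.   8.  13.] [ 0.414  -0.1652  0.08  ]
[0.017 0.036] [ -67.3 -158.2]
```

The set hangs at -1.4 N, which matches both parts. I'll carry it to just short of the tin so the wrist camera can see the mouth.

carry_out --steps '[[[0.0015, -0.008, -0.006, 0], [0.0029, -0.015, -0.008, 0], [0.003, -0.021, -0.008, 0], [0.003, -0.021, -0.008, 0], [0.003, -0.021, 0, 0], [0.003, -0.021, 0, 0], [0.003, -0.021, 0, 0], [0.003, -0.021, 0, 0], [0.003, -0.021, 0, 0], [0.003, -0.021, 0, 0], [0.003, -0.021, 0, 0], [0.003, -0.021, 0, 0], [0.003, -0.021, 0, 0], [0.003, -0.021, 0, 0], [0.003, -0.021, 0, 0], [0.003, -0.021, 0, 0], [0.003, -0.021, 0, 0], [0.003, -0.021, 0, 0], [0.002, -0.014, 0, 0], [0, 0, 0, 0]]]'

```text
time: 13.25
tcp_pos: [0.3459, 0.2022, 0.189]
tcp_rot: [0.984, 0.176, -0.0, -0.0]
wrist_force: [-0.1, -0.1, -3.0]
grip_width: 0.0133
finger_force: 40.0
```

```bash
python3 - <<'E'
from h import *
s=robot.read_state();a=robot.get_image('wrist');cv2.imwrite('pics/w6.png',cv2.convertScaleAbs(a,alpha=1.4))
print(s['tcp_pos'],s['wrist_force'],s['grip_width'],Ro.from_quat(s['tcp_rot']).as_matrix().round(4).tolist())
for r in robot.masks_of('wrist','tin')[:1]:
    p=np.argwhere(r['pixels'])[:,::-1].astype(np.float32)
    print(round(r['score'],2),np.round(r['box']),onz('wrist',*r['box'][:2],.08,s).round(4))
    P=cv2.boxPoints(cv2.minAreaRect(p)); W=np.array([onz('wrist',*q,.08,s)[:2] for q in P]);e=np.diff(W[:3],axis=0)
    print(W.mean(0),np.linalg.norm(e,axis=1).round(3),np.degrees(np.arctan2(e[:,1],e[:,0])).round(1))
E
```

```text
[0.34589504 0.20222251 0.18899569] [-0.09292646 -0.07820177 -3.04075122] 0.013260744958352375 [[0.9381, 0.3464, -0.0006], [0.3464, -0.9381, 0.0007], [-0.0004, -0.0009, -1.0]]
0.81 [303. 105.  70.  71.] [0.4392 0.2147 0.08  ]
[0.44046023 0.21566213] [0.068 0.07 ] [ -68.7 -159.3]
```

View pics/w6.png

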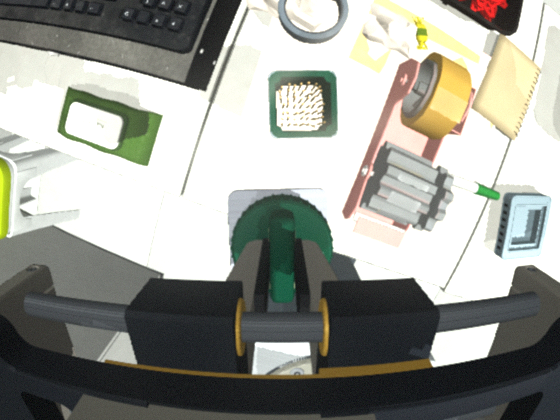

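The mouth of the tin is at (303,105), the lid hangs below the cap with its front plate edge along rows 188–190, and the empty rest is at (522,225). I'll refine the tin's mouth and the lid's offset in the tool frame.

```bash
python3 - <<'E'
from h import *
s=robot.read_state();R=Ro.from_quat(s['tcp_rot']).as_matrix()
tl=lambda u,v,z:R.T@(onz('wrist',u,v,z,s)-s['tcp_pos'])
a=robot.get_image('wrist')
for u,v in((229,190),(328,188)): print('plate',tl(u,v,.196).round(4))
for z,n in((.218,'cap'),(.196,'lid'),(.08,'tin')):
  for r in robot.masks_of('wrist',n)[:1]:
    m=r['pixels'].astype(np.uint8);p=np.argwhere(m)[:,::-1]
    Q=np.array([tl(*q,z)[:2] for q in cv2.findContours(m,0,1)[0][0][:,0]])
    print(n,round(r['score'],2),np.round(r['box']),Q.min(0).round(4),Q.max(0).round(4),cv2.minAreaRect((Q*1e4).astype(np.float32)))
# edges of tin rim: refine by colour (green dark vs bright counter)
g=cv2.cvtColor(a,cv2.COLOR_BGR2GRAY);roi=g[55:150,250:355]
m=(roi<90).astype(np.uint8);m=cv2.morphologyEx(m,cv2.MORPH_CLOSE,np.ones((5,5)))
c=max(cv2.findContours(m,0,1)[0],key=cv2.contourArea)[:,0]+[250,55]
Q=np.array([tl(*q,.08)[:2] for q in c]);print('dark',cv2.minAreaRect((Q*1e4).astype(np.float32)),c.min(0),c.max(0))
b=a[150:300,200:360];cv2.imwrite('pics/w7.png',cv2.convertScaleAbs(np.hstack([cv2.resize(b,(400,375)),cv2.resize(a[60:150,255:351],(400,375))]),alpha=1.5))
E
```

```text
plate [ 0.0307 -0.0335 -0.0072]
plate [ 0.032   0.0298 -0.0072]
cap 0.95 [281. 249. 101. 107.] [-0.0376 -0.0302] [0.0326 0.0311] ((15.109970092773438, 17.609893798828125), (595.5223388671875, 632.8678588867188), 50.67225646972656)
lid 0.64 [280. 226. 104.  74.] [-0.0208 -0.0338] [-0.0201 -0.0331] ((-202.90286254882812, -332.43157958984375), (5.300214767456055, 9.902917861938477), 48.58821105957031)
tin 0.83 [302. 105.  70.  71.] [ 0.0593 -0.0158] [0.1284 0.0525] ((937.2109375, 186.04054260253906), (681.0635375976562, 681.1954956054688), 88.7633056640625)
dark ((1051.420166015625, 318.1313171386719), (490.923095703125, 676.1409301757812), 43.77482223510742) [274  71] [333 130]
```

View pics/w7.png

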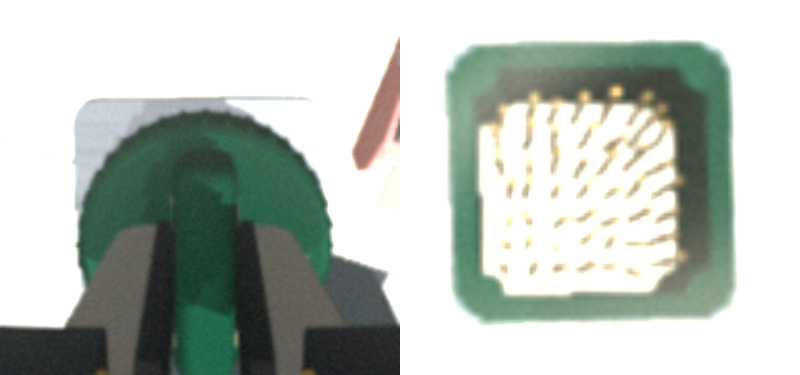

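carry_out --steps '[[[0.008, 0.0015, 0, 0], [0.015, 0.003, 0, 0], [0.015, 0.003, 0, 0], [0.015, 0.003, 0, 0], [0.015, 0.003, 0, 0], [0.015, 0.003, 0, 0], [0.012, 0.0024, 0, 0], [0, 0, 0.01, 0], [0, 0, 0.014, 0], [0, 0, 0.014, 0], [0, 0, 0.014, 0], [0, 0, 0.014, 0], [0, 0, 0.01, 0], [0, 0, 0.008, 0], [0, 0, 0, 0], [0, 0, 0, 0]]]'

```text
time: 14.88
tcp_pos: [0.4423, 0.2149, 0.1048]
tcp_rot: [0.985, 0.175, -0.0, 0.0]
wrist_force: [0.2, -0.3, -2.1]
grip_width: 0.0133
finger_force: 40.0
```

```bash
python3 - <<'E'
from h import *
s=robot.read_state();R=Ro.from_quat(s['tcp_rot']).as_matrix()
a=robot.get_image('wrist');b=robot.get_image('scene');np.savez('v8.npz',a=a,p=s['tcp_pos'],q=s['tcp_rot'])
print(s['tcp_pos'],s['wrist_force'],np.degrees(np.arctan2(*R[1::-1,0])))
cv2.imwrite('pics/w8.png',cv2.convertScaleAbs(np.hstack([cv2.resize(a[140:290,210:350],(420,450)),cv2.resize(b[200:270,250:305],(354,450),interpolation=cv2.INTER_CUBIC)]),alpha=1.5))
E
```

```text
[0.44226539 0.21491931 0.10476914] [ 0.21768025 -0.32745629 -2.05842223] 20.15112083068286
```

View pics/w8.png

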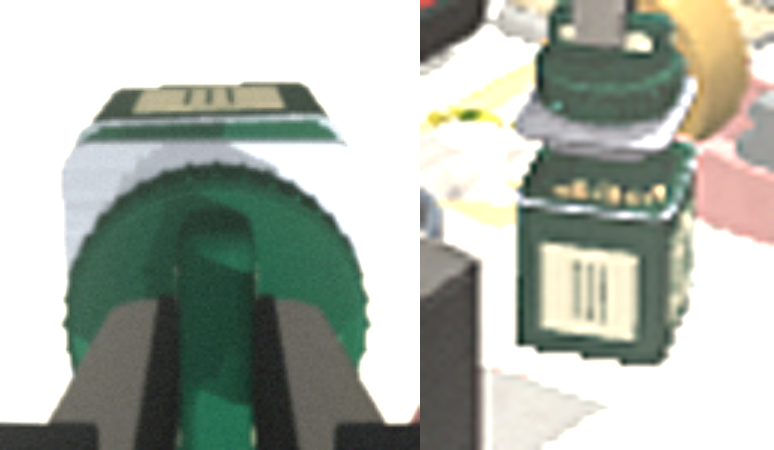

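The tin's front rim edge shows at about v=180 and the lid plate's front edge at about v=188, and the two are laterally centred within about 1 mm. I'll work out the fore-aft offset.

```bash
python3 - <<'E'
from h import *
d=np.load('v8.npz');s=dict(tcp_pos=d['p'],tcp_rot=d['q']);R=Ro.from_quat(d['q']).as_matrix();g=cv2.cvtColor(d['a'],cv2.COLOR_BGR2GRAY)
tl=lambda u,v,z:(R.T@(onz('wrist',u,v,z,s)-d['p']))[:2].round(4)
for u in(255,280,305): print(u,list(zip(range(176,194),g[176:194,u])))
for v in(179,180,181): print('rim',v,tl(281,v,.08))
for v in(187,188,189): print('plate',v,tl(281,v,.112),tl(281,v,.108))
for v in (183,186,196,200): print(v,g[v,226:250],g[v,314:336])
for u,v in((238,186),(323,186)):print('rimcorner',tl(u,v,.08))
for u,v in((231,200),(329,200)):print('platecorner',tl(u,v,.112))
E
```

```text
255 [(176, np.uint8(106)), (177, np.uint8(92)), (178, np.uint8(63)), (179, np.uint8(70)), (180, np.uint8(110)), (181, np.uint8(104)), (182, np.uint8(66)), (183, np.uint8(53)), (184, np.uint8(55)), (185, np.uint8(59)), (186, np.uint8(78)), (187, np.uint8(107)), (188, np.uint8(140)), (189, np.uint8(142)), (190, np.uint8(144)), (191, np.uint8(139)), (192, np.uint8(138)), (193, np.uint8(137))]
280 [(176, np.uint8(105)), (177, np.uint8(65)), (178, np.uint8(70)), (179, np.uint8(110)), (180, np.uint8(109)), (181, np.uint8(70)), (182, np.uint8(53)), (183, np.uint8(53)), (184, np.uint8(50)), (185, np.uint8(62)), (186, np.uint8(80)), (187, np.uint8(98)), (188, np.uint8(119)), (189, np.uint8(123)), (190, np.uint8(123)), (191, np.uint8(125)), (192, np.uint8(122)), (193, np.uint8(109))]
305 [(176, np.uint8(57)), (177, np.uint8(63)), (178, np.uint8(106)), (179, np.uint8(129)), (180, np.uint8(90)), (181, np.uint8(67)), (182, np.uint8(68)), (183, np.uint8(68)), (184, np.uint8(67)), (185, np.uint8(72)), (186, np.uint8(90)), (187, np.uint8(131)), (188, np.uint8(175)), (189, np.uint8(185)), (190, np.ui
[... 480 characters left out ...]
9 228]
186 [227 229 229 228 226 227 227 226 206 161 128 111  91  77  72  76  74  73
  73  75  77  80  78  74] [ 91  93  93  94  92  93  93 100 126 150 161 196 225 226 228 227 228 228
 227 227 226 226]
196 [231 231 229 213 166 142 143 144 143 141 141 141 142 142 145 142 142 142
 142 139 141 139 140 141] [183 183 185 188 184 185 186 183 185 185 187 185 183 186 187 186 192 212
 228 231 231 229]
200 [229 230 227 205 160 141 143 142 144 138 140 141 141 141 140 141 141 141
 140 140 143 144 139 139] [181 182 184 183 181 183 185 181 183 181 182 182 184 183 185 184 194 214
 226 225 227 226]
rimcorner [ 0.0273 -0.0319]
rimcorner [0.0273 0.0307]
platecorner [ 0.0241 -0.0324]
platecorner [0.0241 0.0307]
```

The lid is aligned within about 0.5 mm, and the tin is about 1.3° anticlockwise of it. I'll correct the yaw and lower gently.

carry_out --steps '[[[-0.0003, 0, 0, -0.01], [0, 0, 0, -0.01], [0, 0, 0.004, 0], [0, 0, 0.004, 0], [0, 0, 0.004, 0], [0, 0, 0.004, 0], [0, 0, 0.004, 0], [0, 0, 0.003, 0], [0, 0, 0.002, 0], [0, 0, 0.002, 0], [0, 0, 0, 0], [0, 0, 0, 0]]]'

```text
time: 15.98
tcp_pos: [0.4422, 0.215, 0.078]
tcp_rot: [0.983, 0.185, -0.0, 0.0]
wrist_force: [-1.3, 1.2, -0.8]
grip_width: 0.0132
finger_force: 40.0
```

carry_out --steps '[[[0, 0, 0.001, 0], [0, 0, 0.001, 0], [0, 0, 0.001, 0], [0, 0, 0.001, 0], [0, 0, 0, 0], [0, 0, 0, 0]]]'

```text
time: 16.48
tcp_pos: [0.4422, 0.2149, 0.0739]
tcp_rot: [0.983, 0.185, -0.0, 0.0]
wrist_force: [-0.0, 0.2, -0.5]
grip_width: 0.0138
finger_force: 40.0
```

carry_out --steps '[[[0, 0, 0.0005, 0], [0, 0, 0.0005, 0], [0, 0, 0.0005, 0], [0, 0, 0, 0], [0, 0, 0, 0]]]'

```text
time: 16.9
tcp_pos: [0.4422, 0.2149, 0.0724]
tcp_rot: [0.983, 0.185, -0.0, 0.0]
wrist_force: [-0.2, 0.2, -0.4]
grip_width: 0.0133
finger_force: 40.0
```

```bash
python3 - <<'E'
from h import *
f=[];
for i in range(4):
  s=robot.read_state(); a=robot.get_image('wrist'); f.append(s['wrist_force'])
print(np.mean(f,0),s['tcp_pos'])
R=Ro.from_quat(s['tcp_rot']).as_matrix();g=cv2.cvtColor(a,cv2.COLOR_BGR2GRAY)
print([(v,a[v,281].tolist(),g[v,260],g[v,302]) for v in range(166,202)])
for v in(180,185,190):print(v,(R.T@(onz('wrist',281,v,.08,s)-s['tcp_pos']))[:2],(R.T@(onz('wrist',281,v,.084,s)-s['tcp_pos']))[:2])
E
```

```text
[ 0.05172167  0.53685264 -1.09304306] [0.44225151 0.21496156 0.07250658]
[(166, [215, 229, 232], np.uint8(228), np.uint8(227)), (167, [218, 230, 234], np.uint8(229), np.uint8(228)), (168, [215, 228, 232], np.uint8(228), np.uint8(226)), (169, [214, 227, 232], np.uint8(228), np.uint8(227)), (170, [214, 229, 232], np.uint8(228), np.uint8(228)), (171, [218, 232, 236], np.uint8(229), np.uint8(215)), (172, [196, 210, 218], np.uint8(213), np.uint8(124)), (173, [109, 122, 123], np.uint8(120), np.uint8(71)), (174, [65, 80, 75], np.uint8(75), np.uint8(112)), (175, [77, 93, 92], np.uint8(114), np.uint8(119)), (176, [75, 94, 89], np.uint8(120), np.uint8(117)), (177, [78, 94, 92], np.uint8(122), np.uint8(120)), (178, [75, 91, 89], np.uint8(121), np.uint8(117)), (179, [75, 91, 87], np.uint8(117), np.uint8(120)), (180, [78, 94, 90], np.uint8(118), np.uint8(118)), (181, [87, 107, 106], np.uint8(115), np.uint8(120)), (182, [102, 124, 129], np.uint8(121), np.uint8(123)), (183, [102, 126, 130], np.uint8(115), np.uint8(114)), (184, [65, 78, 74], np.uint8(75), np.uint8(69)), (185, [44, 51, 39], np.uint8(
[... 312 characters left out ...]
t8(137), np.uint8(181)), (192, [120, 116, 112], np.uint8(143), np.uint8(186)), (193, [99, 100, 89], np.uint8(142), np.uint8(182)), (194, [60, 64, 56], np.uint8(137), np.uint8(185)), (195, [42, 48, 40], np.uint8(126), np.uint8(185)), (196, [42, 48, 38], np.uint8(128), np.uint8(182)), (197, [41, 49, 35], np.uint8(123), np.uint8(161)), (198, [47, 55, 39], np.uint8(112), np.uint8(113)), (199, [45, 54, 37], np.uint8(86), np.uint8(57)), (200, [43, 54, 30], np.uint8(52), np.uint8(41)), (201, [47, 59, 35], np.uint8(41), np.uint8(39))]
180 [ 0.03705847 -0.00018806] [ 0.03772639 -0.00018222]
185 [ 0.03385409 -0.00018895] [ 0.0345854  -0.00018309]
190 [ 0.03063165 -0.00018992] [ 0.0314267  -0.00018404]
```

carry_out --steps '[[[0, 0, 0.0005, 0], [0, 0, 0.0005, 0], [0, 0, 0, 0], [0, 0, 0, 0]]]'

```text
time: 17.43
tcp_pos: [0.4424, 0.215, 0.0721]
tcp_rot: [0.983, 0.185, 0.0, -0.0]
wrist_force: [-1.4, -1.3, 7.0]
grip_width: 0.0135
finger_force: 40.0
```

carry_out --steps '[[[0, 0, 0.0005, 0], [0, 0, 0.0005, 0], [0, 0, 0, 0], [0, 0, 0, 0]]]'

```text
time: 17.77
tcp_pos: [0.4426, 0.2151, 0.072]
tcp_rot: [0.983, 0.185, 0.0, -0.0]
wrist_force: [-5.4, -3.0, 18.9]
grip_width: 0.0133
finger_force: 40.0
```

Contact came at the height predicted for home. I'll ease off the push and turn 60° anticlockwise.

carry_out --steps '[[[0, 0, -0.0008, 0], [0, 0, -0.0007, 0], [0, 0, 0, 0], [0, 0, 0, -0.05], [0, 0, 0, -0.07], [0, 0, 0, -0.07], [0, 0, 0, -0.07], [0, 0, 0, -0.07], [0, 0, 0, 0]]]'

```text
time: 18.52
tcp_pos: [0.4426, 0.2151, 0.0721]
tcp_rot: [0.939, 0.345, 0.0, -0.0]
wrist_force: [0.0, -0.3, 2.4]
grip_width: 0.0138
finger_force: 40.0
```

Turning freely with low force, so I'll continue.

carry_out --steps '[[[0, 0, 0, -0.07], [0, 0, 0, -0.07], [0, 0, 0, -0.07], [0, 0, 0, -0.07], [0, 0, 0, -0.07], [0, 0, 0, -0.07], [0, 0, 0, -0.07], [0, 0, 0, -0.07], [0, 0, 0, -0.07], [0, 0, 0, -0.07], [0, 0, 0, -0.02], [0, 0, 0, 0], [0, 0, 0, 0]]]'

```text
time: 19.6
tcp_pos: [0.4425, 0.2152, 0.0721]
tcp_rot: [0.759, 0.651, 0.0, 0.0]
wrist_force: [1.6, 1.5, 2.5]
grip_width: 0.0134
finger_force: 40.0
```

```bash
python3 - <<'E'
from h import *
s=robot.read_state();R=Ro.from_quat(s['tcp_rot']).as_matrix()
print(np.degrees(np.arctan2(R[1,0],R[0,0])),s['wrist_force'],s['wrist_torque'],s['qpos'].round(2))
robot.get_image('wrist')
for n,z in(('tin',.08),('lid',.084),('cap_grip',.12)):
  for r in robot.masks_of('wrist',n)[:1]:
    p=np.argwhere(r['pixels'])[:,::-1].astype(np.float32);P=np.array([onz('wrist',*q,z,s)[:2] for q in cv2.boxPoints(cv2.minAreaRect(p))]);e=np.diff(P[:3],axis=0)
    print(n,round(r['score'],2),P.mean(0).round(3),np.linalg.norm(e,axis=1).round(3),np.degrees(np.arctan2(e[:,1],e[:,0])).round(1))
E
```

```text
81.29234471172252 [1.61893037 1.53554048 2.45518717] [ 0.11824819 -0.16471531  0.0180313 ] [0.45 0.28 2.01 0.   0.85 0.6 ]
tin 0.64 [0.444 0.248] [0.035 0.066] [ 76.5 -11.5]
lid 0.72 [0.44  0.215] [0.065 0.066] [ 22.3 -67. ]
cap_grip 0.92 [0.444 0.224] [0.052 0.052] [ 36.2 -53.6]
```

The lid is still at 22° and centred while the gripper is at 81°, so the cap is unlocked. I'll lift it slowly.

carry_out --steps '[[[0, 0, -0.001, 0], [0, 0, -0.001, 0], [0, 0, -0.002, 0], [0, 0, -0.002, 0], [0, 0, -0.002, 0], [0, 0, -0.002, 0], [0, 0, 0, 0], [0, 0, 0, 0]]]'

```text
time: 20.47
tcp_pos: [0.4424, 0.2149, 0.0822]
tcp_rot: [0.758, 0.653, 0.0, 0.0]
wrist_force: [-0.2, 1.3, -0.5]
grip_width: 0.0133
finger_force: 40.0
```

```bash
python3 - <<'E'
from h import *
f=[]
for i in range(4): f.append(robot.read_state()['wrist_force']);robot.get_image('wrist')
print(np.mean(f,0)); s=robot.read_state()
for n,z in(('lid',.084),('tin',.08)):
  for r in robot.masks_of('wrist',n)[:1]:
    p=np.argwhere(r['pixels'])[:,::-1].astype(np.float32);P=np.array([onz('wrist',*q,z,s)[:2] for q in cv2.boxPoints(cv2.minAreaRect(p))]);e=np.diff(P[:3],axis=0)
    print(n,round(r['score'],2),P.mean(0).round(3),np.linalg.norm(e,axis=1).round(4),np.degrees(np.arctan2(e[:,1],e[:,0])).round(1))
E
```

```text
[ 0.21995591  0.52699772 -0.60991165]
lid 0.57 [0.44  0.215] [0.0653 0.0654] [ 21.  -68.2]
tin 0.73 [0.443 0.245] [0.0429 0.0752] [ 74.7 -13.1]
```

The lid stayed put, and -0.6 N is the weight of the cap alone. I'll lift to about 10 cm.

carry_out --steps '[[[0, 0, -0.002, 0], [0, 0, -0.003, 0], [0, 0, -0.004, 0], [0, 0, -0.006, 0], [0, 0, -0.008, 0], [0, 0, -0.01, 0], [0, 0, -0.01, 0], [0, 0, -0.01, 0], [0, 0, -0.01, 0], [0, 0, -0.01, 0], [0, 0, -0.008, 0], [0, 0, -0.005, 0], [0, 0, -0.002, 0], [0, 0, 0, 0], [0, 0, 0, 0], [0, 0, 0, 0], [0, 0, 0, 0]]]'

```text
time: 22.18
tcp_pos: [0.4419, 0.2148, 0.1695]
tcp_rot: [0.758, 0.652, -0.0, -0.0]
wrist_force: [0.5, -0.4, -1.2]
grip_width: 0.0132
finger_force: 40.0
```

```bash
python3 - <<'E'
from h import *
f=[]
for i in range(4): f.append(robot.read_state()['wrist_force']);robot.get_image('wrist')
robot.get_image('scene')
s=robot.read_state();print(np.mean(f,0),s['tcp_pos'],s['dq'].round(3),s['finger_force'])
for c in('wrist','scene'):
 for n,z in(('lid',.084),('tin',.08),('cap',.185)):
  for r in robot.masks_of(c,n)[:1]:
    print(c,n,round(r['score'],2),np.round(r['box']),onz(c,*r['box'][:2],z,s).round(3))
E
```

```text
[ 0.16290537 -0.38480798 -0.92657266] [0.44213883 0.21491114 0.16981079] [-0.002 -0.002 -0.     0.     0.001 -0.001] 39.999216198921204
wrist lid 0.82 [283. 186.  93.  56.] [0.445 0.23  0.084]
wrist tin 0.82 [282. 175.  80.  50.] [0.446 0.24  0.08 ]
wrist cap 0.86 [282. 249. 101. 108.] [0.441 0.209 0.185]
scene lid 0.82 [279. 227.  25.  15.] [0.432 0.226 0.084]
scene tin 0.76 [281. 242.  30.  23.] [0.387 0.28  0.08 ]
scene cap 0.69 [277. 189.  21.  19.] [0.452 0.208 0.185]
```

The lid is on the tin and the cap is held above it, clear of it and still.

```bash
python3 -c "
from cell import robot
print(robot.close_job())"
```

```text
the job is handed in; nothing more can be done
None
```

I handed the job in: the lid is seated in the tin and the unlocked cap is held still about 10 cm above it, confirmed by camera and force readings but with no verdict returned; I also viewed 11 pictures, one over the limit of 10.

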